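Load the yoghurt maker and start its timer

TASK

Get the yoghurt maker going: slide its clear cover fully back and stand every yoghurt jar that is left on the worktop, the tipped-over ones too, upright in the lane inside, beside the jar already there. Then slide the cover fully shut, and last of all turn the timer wheel until the pointer on its rim stands at the one long mark at the far side of the dial. Leave the other things on the worktop alone.

Things in the scene. Friction and masses are not known exactly. Their poses are not given: they have to be found in the camera images.
- maker: white yoghurt maker fixed on the worktop. Origin: on the worktop under the middle of its jar lane; x to its back, y to its left end, z up. Box x -60..180, y -228..150 mm: behind the lane (x from 52) a closed housing 80 mm high over which the cover slides; left wall (y 138..150) and, at the right (y -228..-138), the control block with the timer wheel, both 94 mm high
- lane_mid (a point): middle of the jar lane's floor, 8 mm over the worktop; axes as the maker's. The lane is an open-topped bay, x -52..52, y -138..138 mm from here, its front wall 84 mm over the worktop. Four jars fit side by side along y, e.g. at y -102, -34, 34, 102 mm, leaving 14 mm between them and 25 mm before and behind for the fingers
- cover (a joint): clear cover with a grey rim over the lane, sliding level to the maker's back; 0 = fully shut, 0.108 m = fully back, when the whole lane is open. It stays where it is left; it needs about 2 N to slide. Its top is 90 mm over the worktop
- cover_grip (a point): middle of the grey grip bar on the cover: 12 mm thick (along the maker's x), 110 mm long (along y), 90 to 110 mm over the worktop, 50 mm in front of the lane's middle when shut; moves with the cover. Fully back it nears the wall shelf that hangs 417 mm over the worktop from world x 0.58 m on: lean the tool to the robot there to keep the wrist clear
- timer_wheel (a joint): timer wheel, turns about the vertical; value 0 = off, grows clockwise seen from above, stops at 0 and 3.9 rad. At 2.60 rad the pointer stands at the long mark at the far side. Stiff: 0.05 N m, stays where it is left
- wheel_top (a point): centre of the timer wheel's top, 125 mm over the worktop, at maker x -10, y -182 mm. The fluted black grip is 52 mm across from 102 to 124 mm over the worktop; below it a skirt 68 mm across, 6 mm high, that carries the white pointer
- pointer_tip (a point): tip of the white pointer on the rim of the wheel's skirt, 34 mm from the wheel's axis
- back_mark (a point): the one long black mark of the dial, behind the wheel at its far side, 40 mm from the wheel's axis toward the maker's back (short marks go round the rest, one each 0.325 rad)
- jar_in_left: square glass yoghurt jar, white filling, round aluminium lid, 54 x 54 mm and 72 mm tall, 0.22 kg, smooth (friction about 0.4); the lid is 48 mm across and takes the top 16 mm, above a 54 mm tall square body. Origin: centre of the base; z points along the jar to the lid, x and y stand square to its flat sides. Stands in the lane at its left end from the start, or is absent
- jar_in_right: square glass yoghurt jar, white filling, round aluminium lid, 54 x 54 mm and 72 mm tall, 0.22 kg, smooth (friction about 0.4); the lid is 48 mm across and takes the top 16 mm, above a 54 mm tall square body. Origin: centre of the base; z points along the jar to the lid, x and y stand square to its flat sides. Stands in the lane at its right end from the start, or is absent
- jar_tipped_1: square glass yoghurt jar, white filling, round aluminium lid, 54 x 54 mm and 72 mm tall, 0.22 kg, smooth (friction about 0.4); the lid is 48 mm across and takes the top 16 mm, above a 54 mm tall square body. Origin: centre of the base; z points along the jar to the lid, x and y stand square to its flat sides. Lies tipped over on a flat side on the worktop right of the maker, or is absent
- jar_tipped_2: square glass yoghurt jar, white filling, round aluminium lid, 54 x 54 mm and 72 mm tall, 0.22 kg, smooth (friction about 0.4); the lid is 48 mm across and takes the top 16 mm, above a 54 mm tall square body. Origin: centre of the base; z points along the jar to the lid, x and y stand square to its flat sides. Lies tipped over on a flat side on the worktop right of the maker, or is absent
- jar_standing: square glass yoghurt jar, white filling, round aluminium lid, 54 x 54 mm and 72 mm tall, 0.22 kg, smooth (friction about 0.4); the lid is 48 mm across and takes the top 16 mm, above a 54 mm tall square body. Origin: centre of the base; z points along the jar to the lid, x and y stand square to its flat sides. Stands on the worktop left of the maker, or is absent
- espresso_cup: small white cup with an ear, 57 mm tall, behind on the right; not to be touched
- teaspoon: steel teaspoon, 130 mm long, behind on the right; not to be touched
- lemon: lemon, 83 mm long, behind on the left; not to be touched
- whisk: wire whisk, 264 mm long, lying on the hob at the right; not to be touched
Not all that is in view belongs to the job. Leave any turquoise look-alike of the jar_tipped_2 alone.

How it is judged:
By the outcome, as a careful person would: the job done as asked, in the order asked, and still so for the second after the job is handed in, with the robot touching nothing.
Of jar_in_left, jar_in_right only 1 to 1 are there at a start; the rules pass over those that are not, and their reading is None.
Of jar_tipped_1, jar_tipped_2, jar_standing only 2 to 3 are there at a start; the rules pass over those that are not, and their reading is None.
At some moment in a run one of jar_tipped_1, jar_tipped_2, jar_standing may be knocked a few centimetres aside while the robot is not near it.
Once in a run the grip may slacken for a moment while it holds something.
It also fails if it takes over 210 s, if anything falls off the work surface, if the arm or the gripper's body presses on something with over 40 N, if the wrist force passes 120 N, or if a joint passes its speed limit or range.

ROBOT

A 7-joint arm with a two-finger parallel gripper is mounted at the origin on a cart in front of the work surface, level with it; the furniture and walls round the work are solid. World frame = base frame: x ahead of the robot, y to its left, z up, the work surface at z = 0. Lengths are in m, angles in rad, forces in N, time in s.
With the tool pointing down it reaches from about 0.425 to 0.925 m from the base axis. Payload 6.8 kg.
Tool frame: the origin (TCP) lies midway between the tips of the shut fingers; the grasp point (between the pads) lies 19 mm behind it; z points along the fingers, y is the line along which they close (so a half turn about z gives the same grasp; the last joint's range is limited). The gripper opens to 88 mm and grips with 3 to 60 N. Pads are 20 mm wide; open, the fingers measure 115 mm over their backs; the gripper's body (75 mm by 178 mm) begins 61 mm behind the grasp point.
Start: joints at [1.199, 0.477, 0.022, 1.555, -0.011, 1.109, -0.083], TCP at [0.176, -0.652, 0.223] pointing down, gripper open.
Joint ranges: [-2.96, 2.96], [-0.34, 2.1], [-1.41, 1.46], [0.24, 2.44], [-1.37, 4.51], [0.17, 1.92], [-2.96, 2.96]. Speed limits (rad/s): [2.39, 2.39, 3.14, 3.14, 3.14, 3.14, 3.14].

INTERFACE

Orientations are given as a rotation vector (axis times angle).
In Python, from cell import robot gives the robot as it stands. The module is installed in compiled form; this text tells all that it offers.
- The arm moves only by the shell command python3 -m pendant 'ROWS'. ROWS is JSON, a list of rows, each a list of 7 numbers: the turn, a rotation vector about the tool's x, y, z in degrees, then the shift along the tool's x, y, z in mm, then the closure, from -1 (fully open) to 1 (shut). A call has 1 to 5 rows; each row is the pose to reach, as a shift and turn from the pose commanded when the call began, along the tool's axes at that moment; what a row does not reach only later rows make up. A row lasts 1/8 s, in which the tool goes at most 62.5 mm and 10.7 degrees, less where a joint would pass 70% of its speed; a pose out of reach is approached as far as the arm can. A call with a gripper value outside its range is refused whole. The fingers move at their own pace and stop on an object; the grip force is fixed at half the most. Time passes only in rows, so rows that repeat a pose let the fingers close. It gives the time, the measured TCP pose, the force, the opening and the grip force at its end, in the units of the state.
- robot.read_state(): the state, without advancing time (a new reading comes with each control period).
- robot.read_camera(name): name is "scene" or "top" or "wrist"; returns (picture, depth): 420x560x3 uint8, red, green, blue; 420x560 float32, m along the optical axis (not along the pixel's ray), 0 where there is no reading.
- robot.calibration(name): a dict with "K" (3x3 intrinsics, pixels), "pose" (4x4, takes a point from camera to world coordinates). Camera axes: x right, y down, z forward; pixel columns grow to the right and rows downward; lengths in m; the calibration is good to about 2 mm. A picture is of the moment at which its call begins: read the wrist's pose just before it. calibration takes no time and is no camera call; for the wrist camera it gives the pose at the moment of the call.
- robot.job_done(): hands the job in; it is judged then, once.
The state is a dict: "time": time; "qpos": joint angles; "qvel": joint speeds; "tau": joint torques, N m; "tool_pos": TCP position; "eef_rot": TCP orientation; "ft_force": force on the tool from outside, world axes, zero at the start; "torque": the same for the moment, N m; "finger_gap": finger opening in m; "grip_force": force on a finger pad.
Only numpy, scipy, OpenCV 4.12 (cv2) and the standard library are available. Lean on these libraries where they do the work, as an engineer would, in place of code of your own. Each camera call takes 0.05 s, during which the arm holds its last target. There are 200 camera calls.

## Working session

There is one attempt and no reset: what is moved stays moved. The work goes in short steps, Python scripts to look and compute and a shell command to move; the robot and the scene stay as the last step left them, time stands still between calls to the robot, and variables do not carry over. Pictures are saved under pics/ and viewed, at most 14 in all, crops included, and the job is handed in when it is done.

```bash
mkdir -p pics; ls; python3 - <<'E'
from cell import robot
import cv2,numpy as np
s=robot.read_state();print({k:np.round(v,3).tolist() for k,v in s.items()})
for n in("scene","top"):
    p,d=robot.read_camera(n);c=robot.calibration(n)
    cv2.imwrite(f"pics/{n}0.png",p[:,:,::-1]);np.savez(f"pics/{n}0.npz",p=p,d=d,K=c["K"],T=c["pose"])
    print(n,c["K"].tolist(),np.round(c["pose"],3).tolist())
E
```

```text
pics
{'time': 0.0, 'qpos': [1.199, 0.478, 0.022, 1.556, -0.011, 1.109, -0.083], 'qvel': [-0.001, 0.0, 0.001, -0.001, -0.0, 0.0, 0.0], 'tau': [0.0, -58.286, 1.535, -27.261, -0.054, 0.017, 0.0], 'tool_pos': [0.176, -0.651, 0.222], 'eef_rot': [-3.113, -0.413, 0.001], 'ft_force': [0.033, 0.751, 0.297], 'torque': [-0.006, 0.014, -0.067], 'grip_force': 0.0, 'finger_gap': 0.088}
scene [[528.8738206606733, 0.0, 277.8205828623991], [0.0, 528.8738206606733, 212.10343930386475], [0.0, 0.0, 1.0]] [[-0.637, -0.482, 0.601, -0.734], [-0.77, 0.405, -0.492, 0.952], [-0.007, -0.777, -0.629, 1.443], [0.0, 0.0, 0.0, 1.0]]
top [[385.5175306552175, 0.0, 271.12624911713067], [0.0, 385.5175306552175, 209.39567477369565], [0.0, 0.0, 1.0]] [[-0.011, -0.985, 0.174, 0.306], [-1.0, 0.013, 0.011, -0.108], [-0.013, -0.174, -0.985, 1.356], [0.0, 0.0, 0.0, 1.0]]
```

View pics/scene0.png

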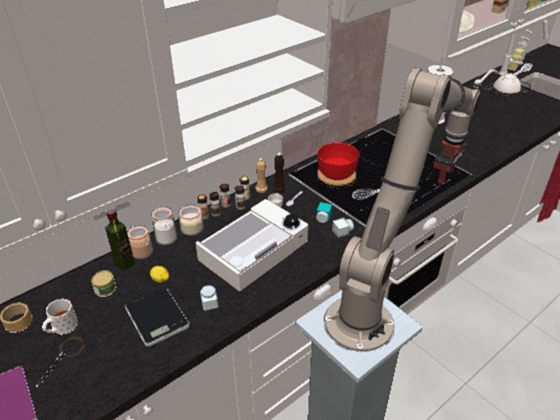

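View pics/top0.png

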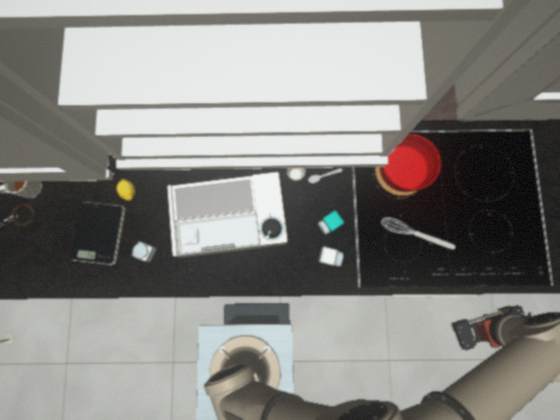

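The scene shows the maker (top px 170–288 × 175–255), one jar inside at its left (≈190,237), a standing jar at (144,252), a tipped white jar at (331,257) and a turquoise look-alike at (332,221). Next I'll zoom in.

```bash
cat > h.py <<'E'
import numpy as np,cv2
from cell import robot
from scipy.spatial.transform import Rotation as R
def cloud(d,K,T):
    v,u=np.indices(d.shape);P=np.stack([(u-K[0,2])/K[0,0]*d,(v-K[1,2])/K[1,1]*d,d],-1)
    return P@T[:3,:3].T+T[:3,3]
def load(n):
    z=np.load(n);return z['p'],z['d'],z['K'],z['T'],cloud(z['d'],z['K'],z['T'])
E
python3 - <<'E'
from h import *
p,d,K,T,W=load("pics/top0.npz")
cv2.imwrite("pics/topz.png",cv2.resize(p[165:275,120:355,::-1],None,fx=3.4,fy=3.4,interpolation=cv2.INTER_CUBIC))
for n,(u,v) in dict(stand=(144,252),inleft=(190,237),tip=(331,257),turq=(332,221),wheel=(271,228),ctl=(268,190),hous=(215,195),wallL=(172,220)).items(): print(n,np.round(W[v,u],3))
# maker points 0.07<z<0.1 footprint
m=(W[...,2]>.065)&(W[...,2]<.12)&(d>0);m[:,:160]=0;m[:,300:]=0;m[:170]=0;m[265:]=0
print(m.sum(),cv2.minAreaRect(W[m][:,:2].astype(np.float32)))
m[:, :]=m&(W[...,2]>.088)
m=(W[...,2]>.015)&(W[...,2]<.08)&(d>0)
for n,(a,b,c,e) in dict(stand=(130,160,238,268),tip=(315,348,244,270),turq=(315,348,208,236)).items():
    q=np.zeros_like(m);q[c:e,a:b]=m[c:e,a:b]; X=W[q];print(n,len(X),np.round(X.mean(0),3),np.round(X[:,2].max(),3),cv2.minAreaRect(X[X[:,2]>.035][:,:2].astype(np.float32)))
E
```

```text
stand [0.394 0.33  0.077]
inleft [0.44  0.173 0.097]
tip [ 0.372 -0.292  0.057]
turq [ 0.494 -0.301  0.053]
wheel [ 0.464 -0.093  0.121]
ctl [ 0.595 -0.084  0.096]
hous [0.584 0.096 0.081]
wallL [0.497 0.234 0.098]
7796 ((0.5201935172080994, 0.05435127019882202), (0.24116764962673187, 0.3780858814716339), 6.516026973724365)
stand 310 [0.398 0.337 0.06 ] 0.079 ((0.3990589678287506, 0.3433462083339691), (0.052491676062345505, 0.053620051592588425), 65.56134796142578)
tip 352 [ 0.374 -0.292  0.05 ] 0.061 ((0.3739701509475708, -0.2959342300891876), (0.07315409183502197, 0.05351928621530533), 74.53564453125)
turq 345 [ 0.489 -0.297  0.049] 0.061 ((0.49111366271972656, -0.2980620861053467), (0.052920445799827576, 0.07309922575950623), 32.764556884765625)
```

View pics/topz.png

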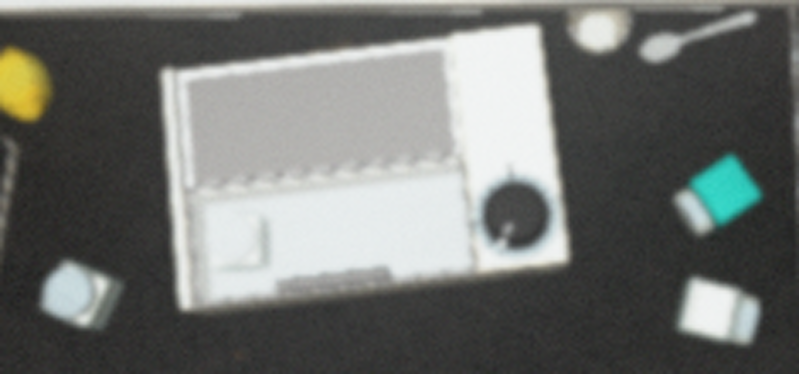

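```bash
cat >> h.py <<'E'
YAW=np.radians(6.5);O=np.array([.456,.0863,0])   # maker pose
def mk(x,y,z): return O+R.from_euler('z',YAW).apply(np.array([x,y,z])/1000)
def tool(yaw,lean=0,roll=0):
    """tool x at world yaw (deg), z down; lean about tool-frame horizontals: lean>0 tips the top along +tool x; roll about x"""
    return R.from_euler('z',yaw,degrees=True)*R.from_euler('y',lean,degrees=True)*R.from_euler('x',180+roll,degrees=True)
def to(p,Rt):
    s=robot.read_state();R0=R.from_rotvec(s['eef_rot'])
    d=R0.inv().apply(np.array(p)-s['tool_pos'])*1000;w=(R0.inv()*Rt).as_rotvec(degrees=True)
    print('t%.1f'%s['time'],'tcp',np.round(s['tool_pos'],3),'row',np.round(w,1).tolist(),np.round(d,1).tolist(),'rows>=%.1f'%max(np.linalg.norm(w)/10.7,np.linalg.norm(d)/62.5),'F',np.round(s['ft_force'],1),'gap',round(s['finger_gap'],3))
E
python3 - <<'E'
from h import *
print(mk(-78,0,97)); to(mk(-78,0,200),tool(6.5,20))
E
```

```text
[0.3785014  0.07747015 0.097     ]
t0.1 tcp [ 0.176 -0.651  0.222] row [1.4, -19.9, 8.5] [385.6, -650.5, 22.8] rows>=12.1 F [-0.6  0.5  0.3] gap 0.088
```

```bash
python3 -m pendant '[[0,0,8,80,-50,0,1],[0,0,8,150,-100,0,1],[0,0,8,220,-160,0,1],[0,0,8,280,-210,0,1],[0,0,8,320,-260,0,1]]'; python3 - <<'E'
from h import *
to(mk(-78,0,200),tool(6.5,20))
E
```

```text
time: 0.72
tool_pos: [0.3661, -0.4018, 0.2225]
eef_rot: [-3.135, -0.195, -0.0]
ft_force: [1.1, -0.5, -0.0]
finger_gap: 0.0413
grip_force: 0.0
t0.7 tcp [ 0.366 -0.402  0.222] row [0.1, -20.0, 0.6] [71.8, -474.0, 22.5] rows>=7.7 F [ 1.1 -0.5 -0. ] gap 0.041
```

```bash
python3 -m pendant '[[0,-10,0,40,-62,0,1],[0,-20,0,60,-124,0,1],[0,-20,0,70,-186,10,1],[0,-20,0,72,-248,15,1],[0,-20,0,72,-310,20,1]]'; python3 - <<'E'
from h import *
to(mk(-78,0,200),tool(6.5,20))
E
```

```text
time: 1.35
tool_pos: [0.3993, -0.0985, 0.2033]
eef_rot: [3.067, 0.192, -0.541]
ft_force: [1.2, 0.4, -0.5]
finger_gap: 0.0005
grip_force: 0.0
t1.4 tcp [ 0.399 -0.098  0.203] row [0.2, 0.0, 0.6] [2.3, -177.2, 2.7] rows>=2.8 F [ 1.2  0.4 -0.5] gap 0.001
```

```bash
python3 -m pendant '[[0,0,0,1,-60,0,1],[0,0,0,2,-120,0,1],[0,0,0,2,-177,0,1],[0,0,0,2,-177,3,1],[0,0,0,2,-177,3,1]]'; python3 - <<'E'
from h import *
to(mk(-78,0,97),tool(6.5,20))
c=robot.calibration("wrist");p,d=robot.read_camera("wrist")
np.savez("pics/w1.npz",p=p,d=d,K=c["K"],T=c["pose"]);cv2.imwrite("pics/w1.png",p[:,:,::-1]);print(np.round(c["pose"],3).tolist(),c["K"][0])
E
```

```text
time: 1.98
tool_pos: [0.3783, 0.0742, 0.1999]
eef_rot: [3.066, 0.19, -0.542]
ft_force: [-1.2, -0.2, -0.2]
finger_gap: 0.0008
grip_force: 0.0
t2.0 tcp [0.378 0.074 0.2  ] row [0.3, 0.0, 0.6] [35.8, -3.3, 96.5] rows>=1.6 F [-1.2 -0.2 -0.2] gap 0.001
[[0.122, -0.795, -0.595, 0.507], [-0.992, -0.098, -0.074, 0.09], [0.001, 0.599, -0.801, 0.325], [0.0, 0.0, 0.0, 1.0]] [373.59277224   0.         280.26969581]
```

View pics/w1.png

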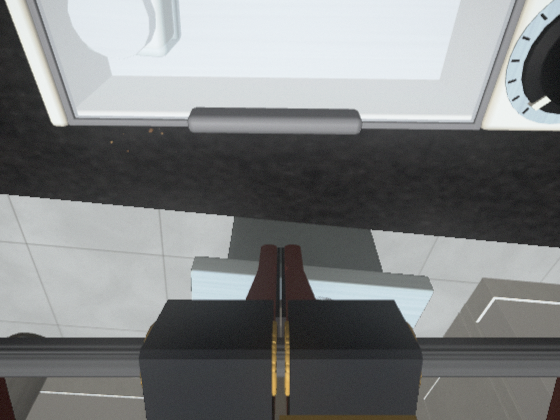

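The wrist view shows the grip bar (189–361 × 107–133), the front corners of the maker at (63,125) and (483,130), and the closed fingertips at (281,248).

```bash
python3 - <<'E'
from h import *
p,d,K,T,W=load("pics/w1.npz")
for u in(200,275,350): print(u,[np.round(W[v,u],3).tolist() for v in(108,112,120,130)])
inv=lambda P:np.round(R.from_euler('z',-YAW).apply(P-O)*1000)
print(inv(W[112,275]),inv(W[125,64]),inv(W[128,500]),inv(W[110,495]),inv(W[60,25]))
E
python3 -m pendant '[[0,0,0.6,20,-3,48,1],[0,0,0.6,36,-3,94,1],[0,0,0.6,36,-3,94,1],[0,0,0.6,36,-3,94,1]]'
```

```text
200 [[0.407, 0.13, 0.095], [0.408, 0.128, 0.104], [0.405, 0.128, 0.108], [0.399, 0.128, 0.109]]
275 [[0.413, 0.082, 0.094], [0.413, 0.082, 0.101], [0.411, 0.082, 0.109], [0.405, 0.081, 0.11]]
350 [[0.417, 0.033, 0.09], [0.418, 0.034, 0.1], [0.416, 0.035, 0.108], [0.411, 0.034, 0.11]]
[-43.   0. 101.] [-58. 142.  92.] [ -57. -151.   93.] [ -44. -143.   94.] [-41. 211.   1.]
time: 2.52
tool_pos: [0.3807, 0.0777, 0.1008]
eef_rot: [3.067, 0.172, -0.539]
ft_force: [0.2, 1.1, 0.6]
finger_gap: 0.0003
grip_force: 0.0
```

```bash
python3 -m pendant '[[0,5,0,16,0,-4,1],[0,10,0,32,0,-9,1],[0,14,0,45,0,-15,1],[0,18,0,56,0,-19,1],[0,20,0,66,0,-22,1]]'; python3 - <<'E'
from h import *
to(mk(38,0,100),tool(6.5,-22))
E
```

```text
time: 3.15
tool_pos: [0.4497, 0.0858, 0.0997]
eef_rot: [3.132, 0.178, 0.006]
ft_force: [-1.9, -0.8, 2.2]
finger_gap: 0.0006
grip_force: 1.0
t3.1 tcp [0.45  0.086 0.1  ] row [0.2, 21.8, 0.1] [44.3, 0.2, -0.2] rows>=2.0 F [-1.9 -0.8  2.2] gap 0.001
```

```bash
python3 -m pendant '[[0,8,0,15,0,0,1],[0,16,0,30,0,0,1],[0,22,0,44,0,0,1],[0,22,0,46,0,0,1],[0,22,0,48,0,0,1]]'; python3 - <<'E'
from h import *
to(mk(44,0,100),tool(6.5,-22))
p,d=robot.read_camera("top");c=robot.calibration("top")
np.savez("pics/t2.npz",p=p,d=d,K=c["K"],T=c["pose"])
cv2.imwrite("pics/t2.png",cv2.resize(p[165:275,120:355,::-1],None,fx=3.4,fy=3.4))
E
```

```text
time: 3.78
tool_pos: [0.4974, 0.092, 0.0984]
eef_rot: [-3.061, -0.177, -0.595]
ft_force: [-1.9, 0.5, -1.2]
finger_gap: 0.0002
grip_force: 0.8
t3.8 tcp [0.497 0.092 0.098] row [0.2, 0.0, 0.1] [2.6, 1.0, -0.7] rows>=0.0 F [-1.9  0.5 -1.2] gap 0.0
```

View pics/t2.png

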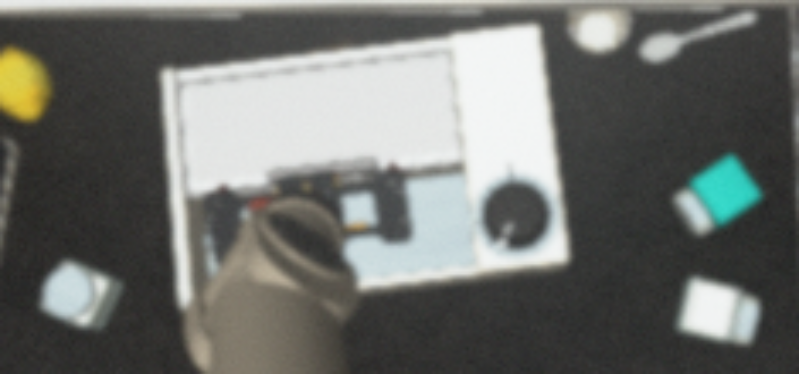

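The cover is nearly back (its bar lies at ≈(325,165) in the crop). I push on until the stop is felt.

```bash
python3 -m pendant '[[0,0,0,3,0,1,1],[0,0,0,4,0,1,1],[0,0,0,4,0,1,1]]'; python3 -m pendant '[[0,0,0,2,0,1,1],[0,0,0,3,0,1,1],[0,0,0,3,0,1,1]]';  python3 -m pendant '[[0,0,0,2,0,1,1],[0,0,0,3,0,1,1],[0,0,0,3,0,1,1]]'
```

```text
time: 4.2
tool_pos: [0.4989, 0.0917, 0.0976]
eef_rot: [-3.063, -0.176, -0.59]
ft_force: [-11.7, 1.7, 7.4]
finger_gap: 0.0005
grip_force: 6.0
time: 4.58
tool_pos: [0.4993, 0.0913, 0.0965]
eef_rot: [-3.066, -0.177, -0.583]
ft_force: [-22.0, 0.7, 13.3]
finger_gap: 0.0007
grip_force: 11.0
time: 4.95
tool_pos: [0.4995, 0.0909, 0.0956]
eef_rot: [-3.069, -0.178, -0.577]
ft_force: [-33.1, 0.9, 21.0]
finger_gap: 0.0005
grip_force: 16.4
```

```bash
python3 -m pendant '[[0,0,0,-20,0,-5,1],[0,-10,0,-40,0,-40,1],[0,-20,0,-40,0,-100,1],[0,-22,0,-40,0,-130,0],[0,-22,0,-40,0,-130,-1]]'; python3 - <<'E'
from h import *
to([.36,.32,.23],tool(6.5,0))
to([.36,.32,.23],tool(96.5,0))
E
```

```text
time: 5.58
tool_pos: [0.4254, 0.0843, 0.2086]
eef_rot: [-3.136, -0.176, -0.01]
ft_force: [0.9, -0.1, 0.3]
finger_gap: 0.0168
grip_force: 0.0
t5.6 tcp [0.425 0.084 0.209] row [0.0, -0.4, -0.1] [-38.4, -241.5, -21.7] rows>=3.9 F [ 0.9 -0.1  0.3] gap 0.017
t5.6 tcp [0.425 0.084 0.209] row [0.3, -0.3, -90.1] [-38.4, -241.5, -21.7] rows>=8.4 F [ 0.9 -0.1  0.3] gap 0.017
```

```bash
python3 -m pendant '[[0,0,-10,-10,-55,-22,-1],[0,0,-20,-20,-110,-22,-1],[0,0,-30,-20,-150,-22,-1],[0,0,-40,-20,-180,-22,-1],[0,0,-50,-20,-190,-22,-1]]'; python3 -m pendant '[[0,0,-9,0,0,0,-1],[0,0,-9,0,0,0,-1],[0,0,-9,0,0,0,-1]]';python3 - <<'E'
from h import *
to([.394,.333,.1],tool(65.6,0))
c=robot.calibration("wrist");p,d=robot.read_camera("wrist")
np.savez("pics/w3.npz",p=p,d=d,K=c["K"],T=c["pose"]);cv2.imwrite("pics/w3.png",p[:,:,::-1])
W=cloud(d,c["K"],c["pose"])
m=(W[...,2]>.066)&(W[...,2]<.085)&(np.hypot(W[...,0]-.394,W[...,1]-.335)<.06);X=W[m]
print(len(X),X.mean(0),cv2.minEnclosingCircle(X[:,:2].astype(np.float32)))
m=(W[...,2]>.015)&(W[...,2]<.085)&(np.hypot(W[...,0]-.394,W[...,1]-.335)<.06);X=W[m]
print(len(X),cv2.minAreaRect(X[:,:2].astype(np.float32)))
E
```

```text
time: 6.2
tool_pos: [0.3798, 0.2722, 0.2253]
eef_rot: [2.76, 1.499, -0.001]
ft_force: [-0.1, -0.5, 0.3]
finger_gap: 0.0666
grip_force: 0.0
time: 6.58
tool_pos: [0.3804, 0.2697, 0.2253]
eef_rot: [2.642, 1.694, -0.002]
ft_force: [0.0, -0.2, 0.6]
finger_gap: 0.0877
grip_force: 0.0
t6.6 tcp [0.38  0.27  0.225] row [0.1, 0.2, -0.3] [63.6, -14.3, 125.1] rows>=2.3 F [ 0.  -0.2  0.6] gap 0.088
2789 [0.40026777 0.34627484 0.07211147] ((0.400020033121109, 0.3458547592163086), 0.023900503292679787)
4013 ((0.3999890983104706, 0.34583207964897156), (0.05326632037758827, 0.054318029433488846), 65.31011199951172)
```

View pics/w3.png

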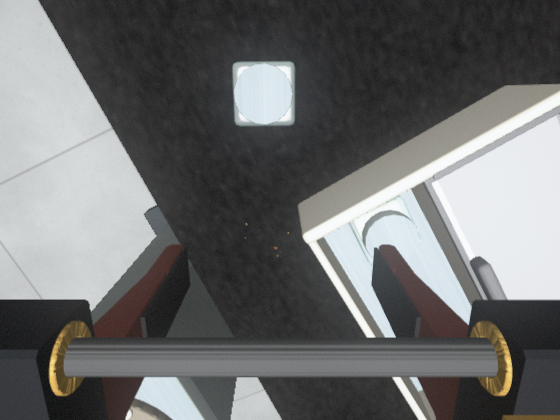

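The jar is at px (264,94), square with the tool. From the depth I get (0.400, 0.346), top at 72 mm. The in-lane jar is visible at (385,230).

```bash
python3 -m pendant '[[0,0,0,45,-5,30,-1],[0,0,0,78,-13.5,85,-1],[0,0,0,78,-13.5,120,-1],[0,0,0,78,-13.5,120,-1]]'; python3 - <<'E'
from h import *
to([.400,.346,.029],tool(65.3,0))
E
```

```text
time: 7.12
tool_pos: [0.3986, 0.3447, 0.1029]
eef_rot: [2.639, 1.698, -0.012]
ft_force: [1.2, 0.2, 0.2]
finger_gap: 0.0877
grip_force: 0.0
t7.1 tcp [0.399 0.345 0.103] row [-0.1, 0.5, 0.2] [2.4, 0.8, 73.8] rows>=1.2 F [1.2 0.2 0.2] gap 0.088
```

```bash
python3 -m pendant '[[0,0,0,1,0.5,40,-1],[0,0,0,1,0.5,74,-1],[0,0,0,1,0.5,75,-1],[0,0,0,1,0.5,75,1],[0,0,0,1,0.5,75,1]]';python3 -m pendant '[[0,0,0,0,0,0,1],[0,0,0,0,0,0,1],[0,0,0,0,0,0,1]]'; python3 - <<'E'
from h import *
to(mk(0,34,150),tool(96.5))
E
```

```text
time: 7.75
tool_pos: [0.4022, 0.3474, 0.0322]
eef_rot: [2.64, 1.698, 0.003]
ft_force: [0.5, -0.2, -0.4]
finger_gap: 0.0712
grip_force: 0.0
time: 8.12
tool_pos: [0.4014, 0.3469, 0.031]
eef_rot: [2.639, 1.699, -0.001]
ft_force: [-0.2, -1.2, 6.3]
finger_gap: 0.0537
grip_force: 30.0
t8.1 tcp [0.401 0.347 0.031] row [0.1, 0.2, -31.0] [-185.7, 140.4, -118.2] rows>=4.2 F [-0.2 -1.2  6.3] gap 0.054
```

```bash
python3 -m pendant '[[0,0,0,0,0,-40,1],[0,0,0,0,0,-100,1],[0,0,-5,-10,5,-140,1],[0,0,-10,-50,40,-140,1],[0,0,-15,-90,70,-140,1]]';python3 -m pendant '[[0,0,-8,-40,20,0,1],[0,0,-14,-75,42,0,1],[0,0,-14,-75,42,0,1],[0,0,-14,-75,42,0,1]]'; python3 - <<'E'
from h import *
to(mk(0,34,150),tool(96.5))
print(robot.read_state()['grip_force'])
c=robot.calibration("wrist");p,d=robot.read_camera("wrist")
np.savez("pics/w4.npz",p=p,d=d,K=c["K"],T=c["pose"]);cv2.imwrite("pics/w4.png",p[:,:,::-1])
E
```

```text
time: 8.75
tool_pos: [0.4277, 0.2346, 0.1709]
eef_rot: [2.39, 2.033, -0.003]
ft_force: [1.3, -0.5, -2.7]
finger_gap: 0.0537
grip_force: 30.0
time: 9.25
tool_pos: [0.4561, 0.1555, 0.1708]
eef_rot: [2.131, 2.305, -0.004]
ft_force: [-0.1, 0.7, -2.0]
finger_gap: 0.0537
grip_force: 30.0
t9.2 tcp [0.456 0.155 0.171] row [-0.0, 0.2, -2.0] [-34.9, -6.7, 20.9] rows>=0.7 F [-0.1  0.7 -2. ] gap 0.054
29.996769726276398
```

View pics/w4.png

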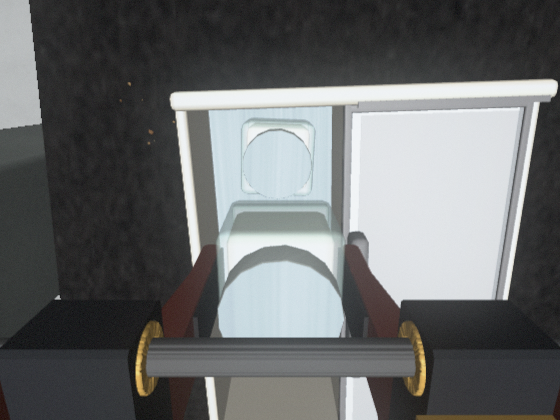

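The held jar sits square in the fingers; the in-lane jar is at (277,160) and the cover's bar at (358,245). Measuring the lane.

```bash
python3 - <<'E'
from h import *
p,d,K,T,W=load("pics/w4.npz")
M=R.from_euler('z',-YAW).apply((W-O).reshape(-1,3)).reshape(W.shape)*1000
for v,u in((160,277),(103,260),(95,182),(160,190),(160,195),(160,338),(240,358),(240,345),(175,346),(150,225)): print(u,v,np.round(M[v,u]))
m=np.zeros(d.shape,bool);m[125:196,235:320]=1;m&=(M[...,2]>70)&(M[...,2]<86);print(M[m].mean(0),cv2.minEnclosingCircle(M[m][:,:2].astype(np.float32)))
E
```

```text
277 160 [  7. 104.  82.]
260 103 [ -2. 142.  95.]
182 95 [-50. 148.  94.]
190 160 [-52. 106.  84.]
195 160 [-51. 104.  73.]
338 160 [53. 96. 47.]
358 240 [ 57.  55. 110.]
345 240 [ 35.  88. 189.]
346 175 [52. 94. 91.]
225 150 [-39. 101.   9.]
[  6.30602362 101.45820774  80.03256961] ((6.238584041595459, 100.28337097167969), 23.97077178955078)
```

```bash
python3 -m pendant '[[0,0,-2,-35,-6.7,10,1],[0,0,-2,-35,-6.7,20,1],[0,0,-2,-35,-6.7,20,1],[0,0,-2,-35,-6.7,20,1]]'; python3 - <<'E'
from h import *
to(mk(0,34,40),tool(96.5))
E
```

```text
time: 9.8
tool_pos: [0.4528, 0.1214, 0.1515]
eef_rot: [2.087, 2.345, -0.002]
ft_force: [-0.4, 0.3, -2.5]
finger_gap: 0.0539
grip_force: 30.0
t9.8 tcp [0.453 0.121 0.152] row [0.0, 0.2, 0.2] [-0.9, -0.8, 111.5] rows>=1.8 F [-0.4  0.3 -2.5] gap 0.054
```

```bash
python3 -m pendant '[[0,0,0,-1,-1,35,1],[0,0,0,-1,-1,75,1],[0,0,0,-1,-1,100,1],[0,0,0,-1,-1,108,1],[0,0,0,-1,-1,108,1]]'; python3 -m pendant '[[0,0,0,0,0,2,1],[0,0,0,0,0,3,1],[0,0,0,0,0,3,1]]'
```

```text
time: 10.42
tool_pos: [0.4522, 0.1191, 0.0435]
eef_rot: [2.088, 2.344, -0.003]
ft_force: [0.1, -0.4, -2.8]
finger_gap: 0.0538
grip_force: 30.0
time: 10.8
tool_pos: [0.4522, 0.1182, 0.0405]
eef_rot: [2.089, 2.342, -0.003]
ft_force: [-0.5, -0.8, -3.4]
finger_gap: 0.0542
grip_force: 30.0
```

Not quite touching down yet; two more mm, then release to a gap of about 66 mm and lift.

```bash
python3 -m pendant '[[0,0,0,0,0,1,1],[0,0,0,0,0,2,1],[0,0,0,0,0,2,1]]'; python3 -m pendant '[[0,0,0,0,0,0,-0.5],[0,0,0,0,0,0,-0.5],[0,0,0,0,0,0,-0.5],[0,0,0,0,0,0,-0.5]]';  python3 -m pendant '[[0,0,0,0,0,-15,-0.5],[0,0,0,0,0,-60,-0.5],[0,0,0,0,0,-120,-0.5],[0,0,0,0,0,-160,-0.5],[0,0,0,0,0,-170,-1]]'; python3 - <<'E'
from h import *
to([.374,-.296,.2],tool(-15.5))
to([.374,-.296,.2],tool(74.5))
E
```

```text
time: 11.18
tool_pos: [0.4521, 0.1182, 0.039]
eef_rot: [2.088, 2.342, -0.004]
ft_force: [-3.8, -2.5, 10.6]
finger_gap: 0.0538
grip_force: 30.0
time: 11.68
tool_pos: [0.4519, 0.1183, 0.0381]
eef_rot: [2.089, 2.343, -0.004]
ft_force: [-0.8, -0.0, 0.1]
finger_gap: 0.0657
grip_force: 0.0
time: 12.3
tool_pos: [0.4531, 0.1196, 0.2113]
eef_rot: [2.087, 2.34, 0.002]
ft_force: [-0.3, 0.2, -0.1]
finger_gap: 0.0726
grip_force: 0.0
t12.3 tcp [0.453 0.12  0.211] row [0.4, -0.2, 112.0] [-403.8, -126.0, 12.2] rows>=10.5 F [-0.3  0.2 -0.1] gap 0.073
t12.3 tcp [0.453 0.12  0.211] row [0.3, 0.2, 22.0] [-403.8, -126.0, 12.2] rows>=6.8 F [-0.3  0.2 -0.1] gap 0.073
```

```bash
python3 -m pendant '[[0,0,4,-60,-20,-8,-1],[0,0,8,-120,-30,-15,-1],[0,0,12,-180,-50,-15,-1],[0,0,16,-240,-70,-15,-1],[0,0,22,-300,-90,-15,-1]]'; python3 -m pendant '[[0,0,0,-60,-20,0,-1],[0,0,4,-120,-40,0,-1],[0,0,4,-140,-45,0,-1],[0,0,4,-150,-50,0,-1]]'; python3 - <<'E'
from h import *
to([.374,-.296,.2],tool(74.5))
E
```

```text
time: 12.92
tool_pos: [0.3957, -0.1889, 0.2238]
eef_rot: [2.501, 1.897, -0.004]
ft_force: [1.1, 0.6, 0.1]
finger_gap: 0.0877
grip_force: 0.0
time: 13.42
tool_pos: [0.3076, -0.319, 0.2239]
eef_rot: [2.565, 1.811, -0.003]
ft_force: [0.7, 0.8, 0.3]
finger_gap: 0.0876
grip_force: 0.0
t13.4 tcp [ 0.308 -0.319  0.224] row [0.0, 0.1, -4.1] [43.9, 54.9, 23.8] rows>=1.2 F [0.7 0.8 0.3] gap 0.088
```

```bash
python3 -m pendant '[[0,0,-4,-22,58,0,-1],[0,0,-4,-22,58,0,-1],[0,0,-4,-22,58,0,-1]]'; cat >> h.py <<'E'
def look(name,c0,zmin,zmax,r=.07):
    c=robot.calibration("wrist");p,d=robot.read_camera("wrist");W=cloud(d,c["K"],c["pose"])
    cv2.imwrite(f"pics/{name}.png",p[:,:,::-1]);np.savez(f"pics/{name}.npz",p=p,d=d,K=c["K"],T=c["pose"])
    m=(d>0)&(W[...,2]>zmin)&(W[...,2]<zmax)&(np.hypot(W[...,0]-c0[0],W[...,1]-c0[1])<r);X=W[m]
    print(len(X),'top',np.percentile(X[:,2],95).round(4),'rect',cv2.minAreaRect(X[:,:2].astype(np.float32)));return X
E
python3 - <<'E'
from h import *
look("w5",(.374,-.296),.02,.075)
s=robot.read_state();print(s['tool_pos'],R.from_rotvec(s['eef_rot']).apply([1,0,0]))
E
```

```text
time: 13.8
tool_pos: [0.3564, -0.3571, 0.2241]
eef_rot: [2.497, 1.904, -0.002]
ft_force: [-0.1, 0.6, -0.4]
finger_gap: 0.0879
grip_force: 0.0
4941 top 0.0552 rect ((0.3748530149459839, -0.29532480239868164), (0.07167425751686096, 0.05411631986498833), 74.76527404785156)
[ 0.35601693 -0.35708616  0.22438614] [ 0.26504435  0.9642329  -0.00253216]
```

View pics/w5.png

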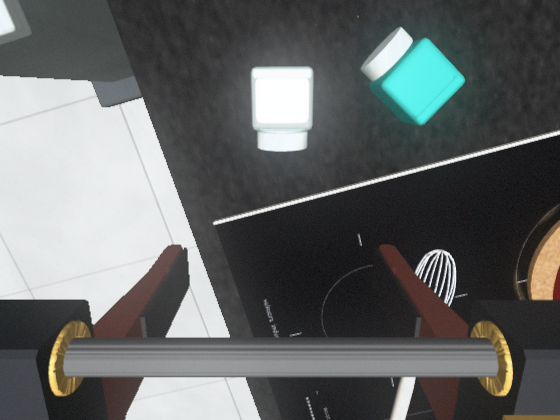

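The tipped white jar is at (282,100) with its lid toward the tool; the turquoise look-alike is at (420,80), 20 mm clear of the open fingers. Preparing the leaned approach.

```bash
python3 - <<'E'
from h import *
L=-40;Rt=tool(74.8,L);a=Rt.apply([0,0,1]);x=np.array([np.cos(np.radians(74.8)),np.sin(np.radians(74.8)),0])
G=np.array([.3749,-.2954,.029])+.007*x;t=G+.019*a;print(a,t,t-.09*a)
to(t-.09*a,Rt)
E
```

```text
[ 0.16853196  0.62030065 -0.76604444] [ 0.37993743 -0.27685917  0.01444516] [ 0.36476956 -0.33268623  0.08338916]
t13.8 tcp [ 0.356 -0.357  0.224] row [0.1, 40.1, -0.2] [26.2, 2.0, 140.9] rows>=3.8 F [ 0.2 -0.2 -0.3] gap 0.088
```

```bash
python3 -m pendant '[[0,10,0,10,0,20,-1],[0,20,0,20,2,40,-1],[0,30,0,26,2,60,-1],[0,40,0,26,2,80,-1],[0,40,0,26,2,80,-1]]';  python3 - <<'E'
from h import *
L=-40;Rt=tool(74.8,L)
to([.3648,-.3327,.0834],Rt);to([.3799,-.2769,.0145],Rt);print(robot.read_state()['qpos'].round(2) if hasattr(robot.read_state()['qpos'],'round') else robot.read_state()['qpos'])
E
```

```text
time: 14.48
tool_pos: [0.3621, -0.3345, 0.1407]
eef_rot: [-2.084, -1.575, -0.757]
ft_force: [-0.6, -0.5, 0.4]
finger_gap: 0.0878
grip_force: 0.0
t14.5 tcp [ 0.362 -0.335  0.141] row [0.1, -0.1, -0.6] [-35.0, 2.4, 45.4] rows>=0.9 F [-0.6 -0.5  0.4] gap 0.088
t14.5 tcp [ 0.362 -0.335  0.141] row [0.1, -0.1, -0.6] [-35.2, 2.2, 135.4] rows>=2.2 F [-0.6 -0.5  0.4] gap 0.088
[ 1.35  0.64 -0.53  1.78 -0.28  1.22  0.72]
```

```bash
python3 -m pendant '[[0,0,-0.6,-35,2,30,-1],[0,0,-0.6,-35,2,50,-1],[0,0,-0.6,-35,2,80,-1],[0,0,-0.6,-35,2,115,-1],[0,0,-0.6,-35,2,133,-1]]'; python3 -m pendant '[[0,0,0,0,0,1,-1],[0,0,0,0,0,1,-1]]'; python3 - <<'E'
from h import *
to([.3799,-.2769,.0145],tool(74.8,-40))
E
```

```text
time: 15.1
tool_pos: [0.3838, -0.2765, 0.022]
eef_rot: [-2.077, -1.607, -0.757]
ft_force: [0.4, 0.6, -0.1]
finger_gap: 0.0878
grip_force: 0.0
time: 15.35
tool_pos: [0.3837, -0.2788, 0.0212]
eef_rot: [-2.08, -1.604, -0.758]
ft_force: [0.4, -0.5, 0.2]
finger_gap: 0.0874
grip_force: 0.0
t15.3 tcp [ 0.384 -0.279  0.021] row [0.3, 0.4, 0.6] [-3.6, -4.3, 5.6] rows>=0.1 F [ 0.4 -0.5  0.2] gap 0.087
```

```bash
python3 -m pendant '[[0.3,0.4,0.6,-4,-4.3,5,-1],[0.3,0.4,0.6,-4,-4.3,5,-1],[0.3,0.4,0.6,-4,-4.3,5,1],[0.3,0.4,0.6,-4,-4.3,5,1],[0.3,0.4,0.6,-4,-4.3,5,1]]'; python3 -m pendant '[[0,0,0,0,0,0,1],[0,0,0,0,0,0,1],[0,0,0,0,0,0,1]]'; python3 - <<'E'
from h import *
to([.3799,-.2769,.0145],tool(74.8,-40))
E
```

```text
time: 15.98
tool_pos: [0.3789, -0.2769, 0.0129]
eef_rot: [-2.076, -1.584, -0.758]
ft_force: [-0.5, 0.0, 0.4]
finger_gap: 0.0611
grip_force: 0.0
time: 16.35
tool_pos: [0.379, -0.2769, 0.013]
eef_rot: [-2.076, -1.584, -0.758]
ft_force: [2.2, 0.5, -0.2]
finger_gap: 0.0542
grip_force: 30.0
t16.4 tcp [ 0.379 -0.277  0.013] row [-0.1, -0.2, -0.1] [1.1, 0.9, -1.0] rows>=0.0 F [ 2.2  0.5 -0.2] gap 0.054
```

```bash
python3 -m pendant '[[0,0,0,26,0,-31,1],[0,0,0,51,0,-61,1],[0,-10,0,80,0,-96,1],[0,-20,0,109,0,-130,1],[0,-30,0,109,0,-130,1]]'; python3 - <<'E'
from h import *
to([.42,-.33,.2],tool(105,45))
print(np.round(robot.read_state()['qpos'],2))
E
```

```text
time: 16.98
tool_pos: [0.3809, -0.279, 0.1862]
eef_rot: [-2.412, -1.842, -0.209]
ft_force: [0.5, 0.3, -3.7]
finger_gap: 0.054
grip_force: 30.0
t17.0 tcp [ 0.381 -0.279  0.186] row [-9.3, -53.3, -30.0] [-36.1, 51.2, -19.9] rows>=5.8 F [ 0.5  0.3 -3.7] gap 0.054
[ 1.06  0.27 -0.51  1.99 -0.04  0.95  0.31]
```

```bash
python3 -m pendant '[[-2,-9,-5,-7,10,-4,1],[-3,-18,-10,-14,20,-8,1],[-5,-27,-15,-21,30,-12,1],[-6,-36,-20,-28,40,-16,1],[-8,-44,-25,-36,51,-20,1]]'; python3 - <<'E'
from h import *
to([.42,-.33,.2],tool(105,45))
print(np.round(robot.read_state()['qpos'],2))
E
```

```text
time: 17.6
tool_pos: [0.4189, -0.3279, 0.1961]
eef_rot: [1.675, 1.989, -0.489]
ft_force: [-0.3, -1.3, -3.1]
finger_gap: 0.0539
grip_force: 30.0
t17.6 tcp [ 0.419 -0.328  0.196] row [-1.2, -9.6, -4.9] [-4.1, 0.9, -1.9] rows>=1.0 F [-0.3 -1.3 -3.1] gap 0.054
[ 0.61  0.18 -0.45  2.24  1.04  0.76 -0.44]
```

```bash
python3 -m pendant '[[-1,-9,-5,-4,1,-2,1],[-1,-14,-5,-4,1,-2,1],[-1,-14,-5,-4,1,-2,1]]'; python3 - <<'E'
from h import *
Rt=tool(105,50);a=Rt.apply([0,0,1])
# grasp point at jar height ~29 => TCP
s=robot.read_state();Rc=R.from_rotvec(s['eef_rot']);print(Rc.as_matrix().round(3).tolist())
to([.42,-.335,.029+.019*a[2]],Rt);print(a,np.round(s['qpos'],2))
look("w6",(.42,-.33),.02,.3)
E
```

```text
time: 17.98
tool_pos: [0.4187, -0.329, 0.1979]
eef_rot: [1.452, 1.893, -0.671]
ft_force: [0.0, 0.7, -2.9]
finger_gap: 0.0538
grip_force: 30.0
[[-0.174, 0.967, 0.187], [0.633, 0.255, -0.731], [-0.754, -0.009, -0.657]]
t18.0 tcp [ 0.419 -0.329  0.198] row [-0.5, -1.1, 0.3] [132.5, 1.4, 123.6] rows>=2.9 F [ 0.   0.7 -2.9] gap 0.054
[ 0.19826689 -0.73994211 -0.64278761] [ 0.48  0.23 -0.46  2.35  1.39  0.93 -0.8 ]
30914 top 0.2507 rect ((0.4303170442581177, -0.29771125316619873), (0.07361891865730286, 0.12435468286275864), 85.55020904541016)
```

```bash
python3 -m pendant '[[0,0,0,40,0,37,1],[0,0,0,75,1,70,1],[0,0,0,105,1,98,1],[0,0,0,120,1,112,1],[0,0,0,126,1,117,1]]'; python3 - <<'E'
from h import *
to([.42,-.335,.0168],tool(105,50));print(np.round(robot.read_state()['qpos'],2))
E
```

```text
time: 18.65
tool_pos: [0.4204, -0.3373, 0.0268]
eef_rot: [1.458, 1.887, -0.673]
ft_force: [-0.8, 0.1, -2.2]
finger_gap: 0.0541
grip_force: 30.0
t18.6 tcp [ 0.42  -0.337  0.027] row [-0.7, -1.0, -0.0] [9.1, 0.2, 4.8] rows>=0.2 F [-0.8  0.1 -2.2] gap 0.054
[ 0.43  0.68 -0.41  2.39  1.81  1.06 -1.34]
```

```bash
python3 -m pendant '[[0,-1,0,4,0,3,1],[0,-1,0,5,0,4,1],[0,-1,0,5,0,4,1]]';  python3 -m pendant '[[0,0,0,1.5,0,1.3,1],[0,0,0,1.5,0,1.3,1]]'; python3 -m pendant '[[0,0,0,1.5,0,1.3,1],[0,0,0,1.5,0,1.3,1]]'
```

```text
time: 19.02
tool_pos: [0.4211, -0.3362, 0.0221]
eef_rot: [1.444, 1.873, -0.681]
ft_force: [0.9, -0.0, -1.1]
finger_gap: 0.054
grip_force: 30.0
time: 19.27
tool_pos: [0.4208, -0.3363, 0.0197]
eef_rot: [1.444, 1.873, -0.682]
ft_force: [-0.7, -1.0, -2.9]
finger_gap: 0.0536
grip_force: 30.0
time: 19.52
tool_pos: [0.4209, -0.3364, 0.0177]
eef_rot: [1.444, 1.873, -0.682]
ft_force: [0.4, 0.3, -0.6]
finger_gap: 0.0538
grip_force: 30.0
```

```bash
python3 -m pendant '[[0,0,0,1.5,0,1.3,1],[0,0,0,1.5,0,1.3,1]]'; python3 -m pendant '[[0,0,0,0,0,0,-1],[0,0,0,0,0,0,-1],[0,0,0,0,0,0,-1],[0,0,0,0,0,0,-1],[0,0,0,0,0,0,-1]]'; python3 -m pendant '[[0,0,0,0,0,-20,-1],[0,0,0,0,0,-60,-1],[0,0,0,-30,0,-100,-1],[0,0,0,-70,0,-130,-1],[0,10,0,-90,0,-140,-1]]'; python3 - <<'E'
from h import *
to([.41,-.40,.23],tool(96.5,0))
p,d=robot.read_camera("top");c=robot.calibration("top");W=cloud(d,c["K"],c["pose"])
cv2.imwrite("pics/t3.png",cv2.resize(p[165:275,120:385,::-1],None,fx=3,fy=3))
E
```

```text
time: 19.77
tool_pos: [0.4211, -0.337, 0.0173]
eef_rot: [1.442, 1.869, -0.684]
ft_force: [-3.0, 3.0, 11.8]
finger_gap: 0.0542
grip_force: 30.0
time: 20.4
tool_pos: [0.4206, -0.3362, 0.0154]
eef_rot: [1.444, 1.874, -0.682]
ft_force: [-1.1, 0.2, 0.6]
finger_gap: 0.0878
grip_force: 0.4
time: 21.02
tool_pos: [0.4065, -0.2857, 0.1684]
eef_rot: [1.528, 1.986, -0.604]
ft_force: [0.2, -1.4, -0.7]
finger_gap: 0.0877
grip_force: 0.0
t21.0 tcp [ 0.407 -0.286  0.168] row [2.0, 41.9, 8.0] [-123.9, -26.2, 29.0] rows>=4.0 F [ 0.2 -1.4 -0.7] gap 0.088
```

View pics/t3.png

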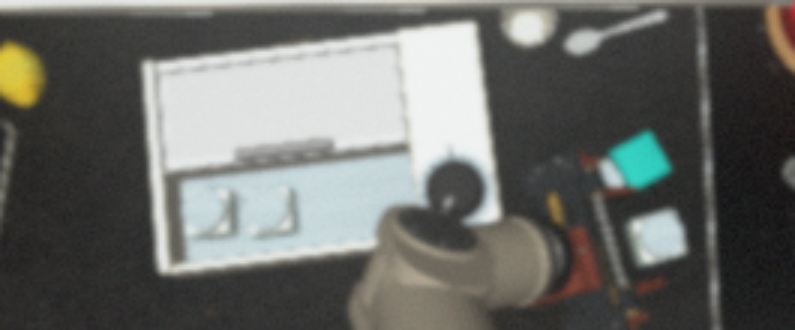

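The jar now stands upright at (657,237) in the crop, and both lane jars are well in place. Taking a vertical look to regrasp.

```bash
python3 -m pendant '[[0,10,2,-30,-6,7,-1],[0,20,4,-60,-12,14,-1],[1,30,6,-90,-20,21,-1],[2,40,8,-124,-26,29,-1],[2,42,8,-124,-26,29,-1]]'; python3 -m pendant '[[0,0,0,0,0,0,-1],[0,0,0,0,0,0,-1]]'; python3 - <<'E'
from h import *
X=look("w7",(.42,-.34),.06,.085,.05)
print(cv2.minEnclosingCircle(X[:,:2].astype(np.float32)))
X=look("w7",(.42,-.345),.01,.085,.042)
s=robot.read_state();print(s['tool_pos'],R.from_rotvec(s['eef_rot']).apply([1,0,0]))
E
```

```text
time: 21.7
tool_pos: [0.409, -0.4045, 0.2317]
eef_rot: [2.085, 2.323, -0.023]
ft_force: [0.6, -0.0, -0.6]
finger_gap: 0.0881
grip_force: 0.0
time: 21.95
tool_pos: [0.4083, -0.401, 0.2284]
eef_rot: [2.081, 2.328, -0.03]
ft_force: [0.0, 0.9, -0.1]
finger_gap: 0.0878
grip_force: 0.0
2782 top 0.0733 rect ((0.41751158237457275, -0.32252392172813416), (0.04692221060395241, 0.04654916375875473), 5.6770429611206055)
((0.41740718483924866, -0.3227081298828125), 0.023982688784599304)
3245 top 0.0732 rect ((0.4183046519756317, -0.3263055682182312), (0.05413294956088066, 0.04674268886446953), 14.629682540893555)
[ 0.40877394 -0.39988013  0.22884482] [-0.11401173  0.9930949  -0.02763788]
```

View pics/w7.png

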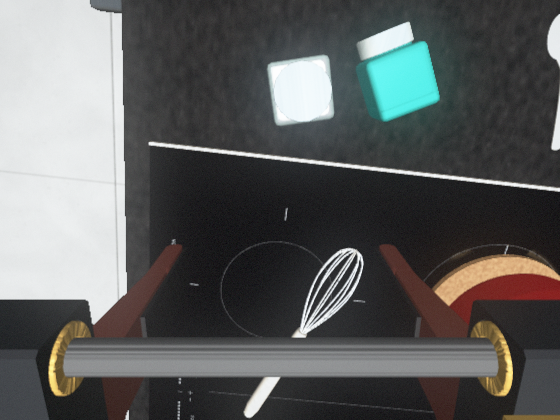

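The jar stands at (300,90). The turquoise look-alike is only ~26 mm away on its +x side, so I close along the other axis (fingers on the ±y sides).

```bash
python3 - <<'E'
from h import *
p,d,K,T,W=load("pics/w7.npz");m=(W[...,2]>.03)&(W[...,2]<.075)&(np.hypot(W[...,0]-.491,W[...,1]+.298)<.046);print(cv2.minAreaRect(W[m][:,:2].astype(np.float32)))
to([.4174,-.3227,.12],tool(14.6,0))
E
python3 -m pendant '[[0,0,10,10,0,-5,-1],[0,0,20,20,0,-5,-1],[0,0,30,30,0,-5,-1],[0,0,40,40,0,-5,-1],[0,0,50,50,0,-5,-1]]'; python3 -m pendant '[[0,0,10,0,0,0,-1],[0,0,20,0,0,0,-1],[0,0,30,0,0,0,-1],[0,0,32,0,0,0,-1]]';python3 - <<'E'
from h import *
to([.4174,-.3227,.11],tool(14.6,0));
E
```

```text
((0.49920666217803955, -0.2981521487236023), (0.05412892624735832, 0.07207674533128738), 27.37525177001953)
t22.1 tcp [ 0.409 -0.4    0.229] row [1.0, 1.4, 81.9] [78.7, 17.6, 106.7] rows>=7.7 F [-0.7  0.8  0.6] gap 0.088
time: 22.68
tool_pos: [0.4032, -0.3499, 0.2329]
eef_rot: [2.865, 1.223, -0.015]
ft_force: [0.5, 0.6, 0.4]
finger_gap: 0.0881
grip_force: 0.0
time: 23.18
tool_pos: [0.4033, -0.3505, 0.233]
eef_rot: [3.088, 0.393, -0.002]
ft_force: [0.3, 0.7, -0.0]
finger_gap: 0.0874
grip_force: 0.0
t23.2 tcp [ 0.403 -0.351  0.233] row [1.6, 0.3, -0.1] [21.2, -26.8, 122.2] rows>=2.0 F [ 0.3  0.7 -0. ] gap 0.087
```

```bash
python3 - <<'E'
from h import *
for n,z in(("w5",.03),):
    p,d,K,T,W=load(f"pics/{n}.npz");m=(W[...,2]>.03)&(W[...,2]<.075)&(np.hypot(W[...,0]-.493,W[...,1]+.298)<.047);print(cv2.minAreaRect(W[m][:,:2].astype(np.float32)))
E
python3 -m pendant '[[1.6,0.3,0,21,-27,40,-1],[1.6,0.3,0,21,-27,90,-1],[1.6,0.3,0,21,-27,120,-1],[1.6,0.3,0,21,-27,120,-1]]'; python3 - <<'E'
from h import *
to([.4174,-.3227,.030],tool(14.6,0));
E
```

```text
((0.49162739515304565, -0.29791614413261414), (0.054187703877687454, 0.07223838567733765), 32.85295867919922)
time: 23.68
tool_pos: [0.4157, -0.3223, 0.1104]
eef_rot: [-3.112, -0.398, 0.004]
ft_force: [0.7, -0.1, -0.4]
finger_gap: 0.0879
grip_force: 0.0
t23.7 tcp [ 0.416 -0.322  0.11 ] row [-0.2, 0.1, -0.0] [1.6, 1.2, 80.4] rows>=1.3 F [ 0.7 -0.1 -0.4] gap 0.088
```

```bash
python3 -m pendant '[[0,0,0,1.5,1,40,-1],[0,0,0,1.5,1,80,-1],[0,0,0,1.5,1,80,-1],[0,0,0,1.5,1,80,1],[0,0,0,1.5,1,80,1]]';python3 -m pendant '[[0,0,0,0,0,0,1],[0,0,0,0,0,0,1],[0,0,0,0,0,0,1]]';python3 -m pendant '[[0,0,0,0,0,-30,1],[0,0,0,0,0,-80,1],[0,0,0,0,0,-130,1],[0,0,-10,0,0,-150,1],[0,0,-20,0,-20,-150,1]]'; python3 - <<'E'
from h import *
to(mk(0,-34,175),tool(96.5,0));
E
```

```text
time: 24.3
tool_pos: [0.4203, -0.3253, 0.0343]
eef_rot: [3.115, 0.393, 0.006]
ft_force: [0.5, -0.8, 0.2]
finger_gap: 0.0713
grip_force: 0.0
time: 24.68
tool_pos: [0.4192, -0.3246, 0.0329]
eef_rot: [-3.117, -0.393, -0.002]
ft_force: [-1.7, 1.1, 8.0]
finger_gap: 0.0538
grip_force: 30.0
time: 25.3
tool_pos: [0.4146, -0.3068, 0.184]
eef_rot: [2.997, 0.933, 0.005]
ft_force: [-0.1, 0.1, -1.7]
finger_gap: 0.0541
grip_force: 30.0
t25.3 tcp [ 0.415 -0.307  0.184] row [0.2, -0.0, -61.9] [241.1, -270.3, 8.5] rows>=5.8 F [-0.1  0.1 -1.7] gap 0.054
```

```bash
python3 -m pendant '[[0,0,-10,40,-50,0,1],[0,0,-20,80,-95,0,1],[0,0,-30,120,-140,0,1],[0,0,-40,160,-185,0,1],[0,0,-50,200,-225,0,1]]'; python3 - <<'E'
from h import *
to(mk(0,-34,175),tool(96.5,0));
E
```

```text
time: 25.92
tool_pos: [0.4513, -0.0051, 0.1825]
eef_rot: [2.321, 2.116, 0.001]
ft_force: [0.7, -0.6, -3.1]
finger_gap: 0.0541
grip_force: 30.0
t25.9 tcp [ 0.451 -0.005  0.183] row [0.0, -0.0, -11.8] [58.1, 3.1, 7.5] rows>=1.1 F [ 0.7 -0.6 -3.1] gap 0.054
```

```bash
python3 -m pendant '[[0,0,-8,35,2,0,1],[0,0,-12,58,3,10,1],[0,0,-12,58,3,30,1],[0,0,-12,58,3,30,1]]'; python3 - <<'E'
from h import *
to(mk(0,-34,40),tool(96.5,0));print(robot.read_state()['grip_force'])
X=look("w8",mk(0,34,0),.065,.09,.045)
p,d,K,T,W=load("pics/w8.npz");M=R.from_euler('z',-YAW).apply((W-O).reshape(-1,3)).reshape(W.shape)*1000
m=(M[...,2]>74)&(M[...,2]<86)&(abs(M[...,0])<45)&(M[...,1]<70)&(M[...,1]>5);print(M[m].mean(0))
E
```

```text
time: 26.42
tool_pos: [0.4588, 0.0492, 0.1506]
eef_rot: [-2.095, -2.338, 0.004]
ft_force: [-0.7, -1.1, -3.6]
finger_gap: 0.0538
grip_force: 30.0
t26.4 tcp [0.459 0.049 0.151] row [-0.2, -0.0, -0.2] [3.1, 1.8, 110.6] rows>=1.8 F [-0.7 -1.1 -3.6] gap 0.054
29.999596774578094
5094 top 0.0813 rect ((0.4511599838733673, 0.12904123961925507), (0.04693331569433212, 0.0715465247631073), 5.029415130615234)
[-0.48568403 31.27753767 80.1282249 ]
```

View pics/w8.png

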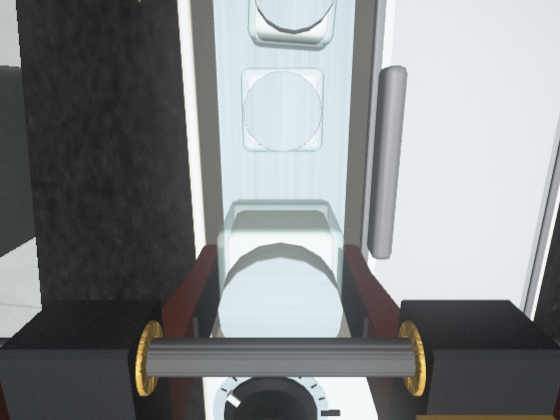

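The lane jar 2 is at (283,110), free space below it; the held jar is square. Lowering at maker y −37.

```bash
python3 -m pendant '[[0,0,0,0,2,35,1],[0,0,0,0,2,75,1],[0,0,0,0,2,100,1],[0,0,0,0,2,107,1],[0,0,0,0,2,107,1]]'; python3 -m pendant '[[0,0,0,0,0,2,1],[0,0,0,0,0,2,1],[0,0,0,0,0,3,1],[0,0,0,0,0,3,1]]';python3 -m pendant '[[0,0,0,0,0,1,1],[0,0,0,0,0,2,1],[0,0,0,0,0,2,1]]'; python3 -m pendant '[[0,0,0,0,0,0,1],[0,0,0,0,0,1,1],[0,0,0,0,0,1,1]]'
```

```text
time: 27.1
tool_pos: [0.4631, 0.0506, 0.046]
eef_rot: [2.096, 2.34, 0.002]
ft_force: [1.2, -0.7, -2.4]
finger_gap: 0.0539
grip_force: 30.0
time: 27.6
tool_pos: [0.4628, 0.0511, 0.0427]
eef_rot: [2.094, 2.341, 0.002]
ft_force: [-1.0, -0.1, -2.3]
finger_gap: 0.0538
grip_force: 30.0
time: 27.98
tool_pos: [0.4627, 0.0511, 0.0409]
eef_rot: [2.094, 2.341, 0.001]
ft_force: [-1.1, -0.7, 4.3]
finger_gap: 0.054
grip_force: 30.0
time: 28.35
tool_pos: [0.4628, 0.0511, 0.0408]
eef_rot: [2.094, 2.34, 0.0]
ft_force: [-6.6, -1.8, 20.0]
finger_gap: 0.0536
grip_force: 30.0
```

Touchdown at 40.8 mm as expected. Release and lift.

```bash
python3 -m pendant '[[0,0,0,0,0,-1,-0.5],[0,0,0,0,0,-1,-0.5],[0,0,0,0,0,-1,-0.5],[0,0,0,0,0,-1,-0.5]]';  python3 -m pendant '[[0,0,0,0,0,-15,-0.5],[0,0,0,0,0,-60,-0.5],[0,0,0,0,0,-120,-0.5],[0,0,0,0,0,-170,-0.5],[0,0,0,0,0,-190,1]]'; python3 - <<'E'
from h import *
c=robot.calibration("top");p,d=robot.read_camera("top")
cv2.imwrite("pics/t4.png",cv2.resize(p[165:275,120:385,::-1],None,fx=3,fy=3))
# pre-pose behind bar: bar back face at 64; lean to robot 22
to(mk(85,0,190),tool(6.5,-22)); print(np.round(robot.read_state()['qpos'],2))
E
```

```text
time: 28.85
tool_pos: [0.4627, 0.0511, 0.0405]
eef_rot: [-2.095, -2.341, -0.002]
ft_force: [-0.6, 0.1, -0.3]
finger_gap: 0.0656
grip_force: 0.0
time: 29.48
tool_pos: [0.4636, 0.0516, 0.2339]
eef_rot: [2.092, 2.339, 0.006]
ft_force: [0.6, 0.5, 0.4]
finger_gap: 0.0592
grip_force: 0.0
t29.5 tcp [0.464 0.052 0.235] row [-16.9, 17.0, 88.7] [35.6, 80.4, 45.2] rows>=8.6 F [0.9 0.4 1.5] gap 0.055
[ 0.7   0.27 -1.08  1.97  0.27  1.05 -0.38]
```

View pics/t4.png

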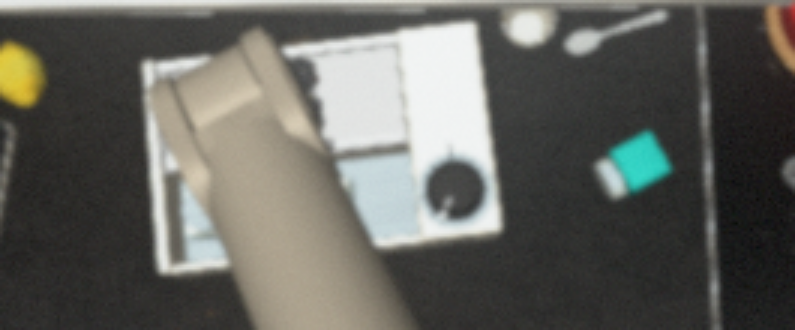

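```bash
python3 - <<'E'
from h import *
for r in(20,-20): print(r,tool(96.5,0,r).apply([0,0,1]))
r=20 if tool(96.5,0,20).apply([0,0,1])[0]>0 else -20
to(mk(86,0,190),tool(96.5,0,r))
E
```

```text
20 [-0.33982159 -0.03871778 -0.93969262]
-20 [ 0.33982159  0.03871778 -0.93969262]
t29.5 tcp [0.464 0.052 0.235] row [-19.6, 0.0, -0.1] [35.6, 81.4, 45.2] rows>=1.8 F [0.9 0.4 1.5] gap 0.055
```

```bash
python3 -m pendant '[[-7,0,0,12,20,0,1],[-14,0,0,24,45,10,1],[-20,0,0,36,70,25,1],[-20,0,0,36,82,45,1],[-20,0,0,36,82,45,1]]'; python3 - <<'E'
from h import *
to(mk(84,0,99),tool(96.5,0,-20)); print(np.round(robot.read_state()['qpos'],2))
E
```

```text
time: 30.15
tool_pos: [0.5384, 0.0958, 0.1832]
eef_rot: [1.925, 2.154, 0.377]
ft_force: [-0.2, 0.0, 0.1]
finger_gap: 0.0051
grip_force: 0.0
t30.1 tcp [0.538 0.096 0.183] row [-0.2, -0.1, -0.1] [-0.3, -27.5, 79.6] rows>=1.3 F [-0.2  0.   0.1] gap 0.005
[ 0.52  0.28 -0.96  2.12  0.6   0.6  -0.73]
```

```bash
python3 -m pendant '[[0,0,0,0,-14,40,1],[0,0,0,0,-25,70,1],[0,0,0,0,-27,78,1],[0,0,0,0,-27,79,1]]'; python3 - <<'E'
from h import *
to(mk(84,0,99),tool(96.5,0,-20)); print(np.round(robot.read_state()['qpos'],2))
to(mk(-30,0,99),tool(96.5,0,0))
E
```

```text
time: 30.65
tool_pos: [0.5419, 0.0963, 0.1027]
eef_rot: [1.923, 2.15, 0.381]
ft_force: [-1.4, 0.3, 0.0]
finger_gap: 0.0006
grip_force: 0.0
t30.6 tcp [0.542 0.096 0.103] row [0.1, -0.0, -0.1] [-0.2, -3.6, 2.6] rows>=0.1 F [-1.4  0.3  0. ] gap 0.001
[ 0.32  0.4  -0.77  2.19  0.9   0.46 -1.03]
t30.6 tcp [0.542 0.096 0.103] row [20.1, -0.0, -0.1] [-0.5, -110.7, -36.5] rows>=1.9 F [-1.4  0.3  0. ] gap 0.001
```

```bash
python3 -m pendant '[[4,0,0,0,-20,-4,1],[8,0,0,0,-40,-11,1],[12,0,0,0,-60,-18,1],[16,0,0,0,-80,-25,1],[20,0,0,0,-98,-32,1]]'; python3 - <<'E'
from h import *
to(mk(-30,0,99),tool(96.5,0,0))
E
```

```text
time: 31.28
tool_pos: [0.4406, 0.0852, 0.1007]
eef_rot: [2.095, 2.341, 0.006]
ft_force: [2.4, -0.0, -2.1]
finger_gap: 0.0007
grip_force: 1.2
t31.3 tcp [0.441 0.085 0.101] row [0.2, -0.1, -0.2] [-0.7, -14.6, 1.6] rows>=0.2 F [ 2.4 -0.  -2.1] gap 0.001
```

```bash
python3 -m pendant '[[0,0,0,-1,-6,1,1],[0,0,0,-1,-10,1,1],[0,0,0,-1,-10,1,1]]'; python3 -m pendant '[[0,0,0,0,-3,0,1],[0,0,0,0,-5,0,1],[0,0,0,0,-5,0,1]]';  python3 -m pendant '[[0,0,0,0,-2,0,1],[0,0,0,0,-4,0,1],[0,0,0,0,-4,0,1]]'
```

```text
time: 31.65
tool_pos: [0.4295, 0.0824, 0.098]
eef_rot: [2.094, 2.341, 0.003]
ft_force: [1.8, -0.1, 0.7]
finger_gap: 0.0004
grip_force: 0.5
time: 32.02
tool_pos: [0.4242, 0.0819, 0.0976]
eef_rot: [-2.094, -2.341, -0.001]
ft_force: [-0.2, -0.0, -0.5]
finger_gap: 0.0005
grip_force: 0.4
time: 32.4
tool_pos: [0.4224, 0.0819, 0.098]
eef_rot: [2.094, 2.34, 0.007]
ft_force: [6.0, -0.6, -5.9]
finger_gap: 0.0005
grip_force: 3.4
```

```bash
python3 -m pendant '[[0,0,0,0,-2,0,1],[0,0,0,0,-3,0,1],[0,0,0,0,-3,0,1]]';  python3 -m pendant '[[0,0,0,0,-2,0,1],[0,0,0,0,-4,0,1],[0,0,0,0,-4,0,1]]'
```

```text
time: 32.78
tool_pos: [0.4223, 0.0822, 0.0986]
eef_rot: [2.093, 2.338, 0.015]
ft_force: [15.2, -0.3, -10.5]
finger_gap: 0.0006
grip_force: 7.1
time: 33.15
tool_pos: [0.4222, 0.0826, 0.0996]
eef_rot: [2.091, 2.335, 0.026]
ft_force: [24.7, 2.7, -17.4]
finger_gap: 0.0006
grip_force: 12.0
```

```bash
python3 -m pendant '[[0,0,0,0,14,0,1],[0,0,0,0,14,-30,1],[0,0,0,0,10,-80,0],[0,0,0,0,0,-110,-1],[0,0,0,0,0,-110,-1]]'; python3 - <<'E'
from h import *
print(np.round(robot.read_state()['qpos'],2),mk(-10,-182,0))
to(mk(-10,-245,220),tool(96.5,0))
E
```

```text
time: 33.78
tool_pos: [0.4137, 0.0807, 0.2088]
eef_rot: [2.093, 2.339, 0.003]
ft_force: [-0.7, -0.8, -0.7]
finger_gap: 0.0268
grip_force: 0.0
[ 0.71  0.22 -1.15  2.09  0.24  0.97 -0.45] [ 0.46666727 -0.09566211  0.        ]
t33.8 tcp [0.414 0.081 0.209] row [0.2, 0.1, -0.2] [-244.1, 33.4, -10.8] rows>=3.9 F [-0.7 -0.8 -0.7] gap 0.027
```

```bash
python3 -m pendant '[[0,0,0,-60,8,-5,-1],[0,0,0,-120,16,-11,-1],[0,0,0,-180,25,-11,-1],[0,0,0,-235,33,-11,-1],[0,0,0,-244,33,-11,-1]]'; python3 -m pendant '[[0,0,0,-3,0,0,-1],[0,0,0,-3,0,0,-1]]'; python3 - <<'E'
from h import *
X=look("w9",mk(-10,-182,0),.112,.13,.04);print(cv2.minEnclosingCircle(X[:,:2].astype(np.float32)))
p,d,K,T,W=load("pics/w9.npz");M=R.from_euler('z',-YAW).apply((W-O).reshape(-1,3)).reshape(W.shape)*1000
r=np.hypot(M[...,0]+10,M[...,1]+182)
m=(r>25)&(r<36)&(M[...,2]>95)&(M[...,2]<112)&(p.min(-1)>200);a=M[m].mean(0);print(m.sum(),a,np.degrees(np.arctan2(a[1]+182,a[0]+10)))
# cover bar and jars
b=(M[...,2]>100)&(M[...,2]<115)&(abs(M[...,1])<50);print('bar',b.sum(),M[b].mean(0) if b.any() else 0)
to(mk(-10,-182,140),tool(171))
print(robot.read_state()['qpos'])
E
```

```text
time: 34.4
tool_pos: [0.4726, -0.1621, 0.2161]
eef_rot: [-2.1, -2.332, -0.0]
ft_force: [0.2, 0.4, -1.1]
finger_gap: 0.0769
grip_force: 0.0
time: 34.65
tool_pos: [0.4733, -0.1595, 0.218]
eef_rot: [-2.091, -2.343, -0.002]
ft_force: [-0.0, -0.2, 0.5]
finger_gap: 0.0876
grip_force: 0.0
4763 top 0.1257 rect ((0.46697646379470825, -0.09482261538505554), (0.05220609903335571, 0.052266739308834076), 70.8418960571289)
((0.46701058745384216, -0.09483207762241364), 0.02649720199406147)
69 [ -36.05419014 -163.96217602  101.35854287] 145.30438899742765
bar 0 0
t34.7 tcp [ 0.473 -0.159  0.218] row [0.1, -0.0, -74.5] [64.0, 0.4, 78.3] rows>=7.0 F [ 0.4 -1.2 -0.2] gap 0.088
[ 1.0339107   0.3439219  -0.9977102   1.9224543   0.33097793  1.05144238
  0.00911226]
```

View pics/w9.png

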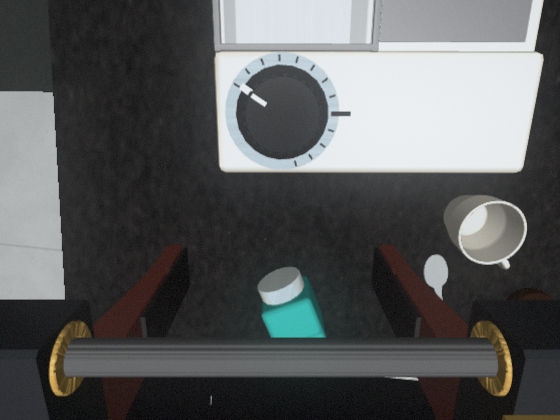

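The pointer tip is at (241,87), the wheel centre at (283,111) and the long mark at (341,114), so about 149° clockwise remain.

```bash
python3 -m pendant '[[0,0,-10,20,0,0,-1],[0,0,-20,40,0,0,-1],[0,0,-30,64,0,0,-1],[0,0,-40,64,0,0,-1],[0,0,-50,64,0,0,-1]]'; python3 -m pendant '[[0,0,-10,0,0,0,-1],[0,0,-20,0,0,0,-1],[0,0,-25,0,0,0,-1],[0,0,-25,0,0,0,-1]]'; python3 - <<'E'
from h import *
to([.467,-.0950,.105],tool(171))
print(np.round(robot.read_state()['qpos'],2))
E
```

```text
time: 35.33
tool_pos: [0.4664, -0.0959, 0.2188]
eef_rot: [0.895, 3.01, 0.0]
ft_force: [0.3, -1.0, 0.1]
finger_gap: 0.0877
grip_force: 0.0
time: 35.83
tool_pos: [0.4664, -0.0964, 0.2186]
eef_rot: [0.235, 3.132, 0.002]
ft_force: [0.5, -0.4, -0.2]
finger_gap: 0.088
grip_force: 0.0
t35.8 tcp [ 0.466 -0.096  0.219] row [0.1, 0.0, 0.4] [-0.3, 1.4, 113.6] rows>=1.8 F [ 0.5 -0.4 -0.2] gap 0.088
[ 1.15  0.45 -1.33  1.96  0.49  1.11  1.04]
```

```bash
python3 -m pendant '[[0,0,0,0,1,40,-1],[0,0,0,0,1,80,-1],[0,0,0,0,1,105,-1],[0,0,0,0,1,112,-1],[0,0,0,0,1,112,-1]]'; python3 - <<'E'
from h import *
to([.467,-.0950,.105],tool(171))
print(np.round(robot.read_state()['qpos'],2))
E
```

```text
time: 36.45
tool_pos: [0.4672, -0.096, 0.107]
eef_rot: [0.236, 3.131, 0.002]
ft_force: [0.6, -0.4, 0.8]
finger_gap: 0.088
grip_force: 0.0
t36.5 tcp [ 0.467 -0.096  0.107] row [0.1, 0.1, 0.4] [0.3, 1.0, 2.0] rows>=0.0 F [ 0.6 -0.4  0.8] gap 0.088
[ 0.99  0.58 -1.15  2.07  0.67  0.93  0.88]
```

```bash
python3 -m pendant '[[0,0,0,0.3,1,1,-1],[0,0,0,0.3,1,1,1],[0,0,0,0.3,1,1,1],[0,0,0,0.3,1,1,1],[0,0,0,0.3,1,1,1]]'; python3 -m pendant '[[0,0,0,0,0,0,1],[0,0,0,0,0,0,1]]'; python3 -m pendant '[[0,0,10,0,0,0,1],[0,0,20,0,0,0,1],[0,0,30,0,0,0,1],[0,0,40,0,0,0,1],[0,0,50,0,0,0,1]]';  python3 - <<'E'
from h import *
to([.467,-.0950,.106],tool(22))
print(np.round(robot.read_state()['qpos'],2))
E
```

```text
time: 37.08
tool_pos: [0.4669, -0.0951, 0.1056]
eef_rot: [0.237, 3.131, 0.003]
ft_force: [0.7, 8.6, -0.1]
finger_gap: 0.0513
grip_force: 13.3
time: 37.33
tool_pos: [0.4669, -0.0949, 0.1056]
eef_rot: [0.236, 3.132, 0.003]
ft_force: [-0.3, 2.3, -0.6]
finger_gap: 0.0509
grip_force: 30.0
time: 37.95
tool_pos: [0.467, -0.0948, 0.1057]
eef_rot: [1.545, 2.735, 0.004]
ft_force: [0.7, 2.7, -1.7]
finger_gap: 0.0505
grip_force: 29.9
t38.0 tcp [ 0.467 -0.095  0.106] row [0.1, -0.1, 99.1] [-0.2, -0.1, -0.3] rows>=9.3 F [ 0.7  2.7 -1.7] gap 0.051
[ 0.85  0.48 -0.95  2.08  0.53  0.84  0.13]
```

```bash
python3 -m pendant '[[0,0,10,0,0,0,1],[0,0,20,0,0,0,1],[0,0,30,0,0,0,1],[0,0,40,0,0,0,1],[0,0,50,0,0,0,1]]'; python3 -m pendant '[[0,0,10,0,0,0,1],[0,0,20,0,0,0,1],[0,0,30,0,0,0,1],[0,0,40,0,0,0,1],[0,0,45,0,0,0,1]]'; python3 - <<'E'
from h import *
to([.467,-.0950,.106],tool(22))
print(np.round(robot.read_state()['qpos'],2))
c=robot.calibration("scene");p,d=robot.read_camera("scene");cv2.imwrite("pics/s5.png",p[:,:,::-1])
E
```

```text
time: 38.58
tool_pos: [0.4672, -0.0948, 0.1056]
eef_rot: [-2.556, -1.826, -0.004]
ft_force: [2.3, 2.1, -2.8]
finger_gap: 0.0507
grip_force: 29.9
time: 39.2
tool_pos: [0.4674, -0.0949, 0.1057]
eef_rot: [-3.059, -0.712, -0.004]
ft_force: [1.7, 1.2, -2.0]
finger_gap: 0.0506
grip_force: 29.9
t39.2 tcp [ 0.467 -0.095  0.106] row [-0.0, -0.1, 4.2] [-0.4, -0.1, -0.3] rows>=0.4 F [ 1.7  1.2 -2. ] gap 0.051
[ 0.55  0.37 -0.57  2.1   0.29  0.75 -1.31]
```

```bash
python3 -m pendant '[[0,0,0,0,0,0,-1],[0,0,0,0,0,0,-1],[0,0,0,0,0,0,-1],[0,0,0,0,0,0,-1]]'; python3 -m pendant '[[0,0,0,0,0,-30,-1],[0,0,0,0,0,-80,-1],[0,0,0,-40,0,-110,-1],[0,0,0,-65,0,-110,-1],[0,0,0,-65,0,-110,-1]]'; cat > ptr.py <<'E'
from h import *
def ptr(name):
    X=look(name,(.467,-.095),.114,.13,.04);(cx,cy),_=cv2.minEnclosingCircle(X[:,:2].astype(np.float32))
    p,d,K,T,W=load(f"pics/{name}.npz");r=np.hypot(W[...,0]-cx,W[...,1]-cy)
    w=p.min(-1).astype(int);sat=p.max(-1).astype(int)-w
    m=(r>17)&(r<33)&(W[...,2]>.095)&(W[...,2]<.13)&(w>190)
    V=W[m]-[cx,cy,0];a=np.degrees(np.arctan2(V[:,1],V[:,0]))-6.5;print(cx,cy,'pointer',m.sum(),np.median(a),np.std(a))
    m=(r>36.5e-3)&(r<48e-3)&(W[...,2]>.085)&(W[...,2]<.105)&(p.max(-1)<90);V=W[m]-[cx,cy,0];a=np.degrees(np.arctan2(V[:,1],V[:,0]))-6.5;print('mark',m.sum(),np.median(a))
    r2=(r>.017)&(r<.033)&(W[...,2]>.095);m=r2&(w>150)&(W[...,2]<.13);V=W[m]-[cx,cy,0];a=np.degrees(np.arctan2(V[:,1],V[:,0]))-6.5;print(np.histogram(a,bins=36,range=(-180,180))[0].tolist())
    cv2.imwrite(f"pics/{name}z.png",p[:240,130:430,::-1].repeat(2,0).repeat(2,1))
E
sed -i 's/r>17)&(r<33)/r>.017)\&(r<.033)/' ptr.py
python3 -c "
from ptr import *
ptr('w10')"
```

```text
time: 39.75
tool_pos: [0.4666, -0.0956, 0.1055]
eef_rot: [-3.058, -0.717, -0.001]
ft_force: [-0.2, -0.3, 0.4]
finger_gap: 0.0862
grip_force: 0.0
time: 40.38
tool_pos: [0.4071, -0.1255, 0.2157]
eef_rot: [3.059, 0.713, 0.001]
ft_force: [0.2, 0.4, -0.1]
finger_gap: 0.0878
grip_force: 0.0
4905 top 0.1258 rect ((0.4673461318016052, -0.09512878209352493), (0.05225134640932083, 0.05195798724889755), 24.70782470703125)
0.46723711490631104 -0.09522873163223267 pointer 110 1.565160360688985 2.594919965107308
mark 6 -76.94380804565688
[0, 0, 0, 0, 0, 0, 0, 0, 0, 0, 0, 0, 0, 0, 0, 0, 0, 40, 82, 0, 0, 0, 0, 0, 0, 0, 0, 0, 0, 0, 0, 0, 0, 0, 0, 0]
```

View pics/w10z.png

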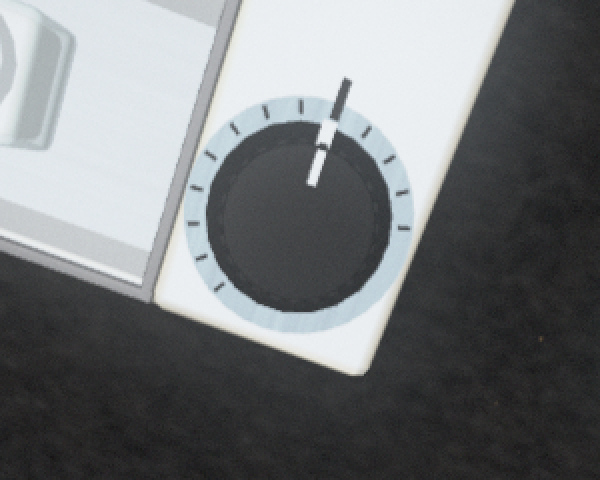

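```bash
python3 - <<'E'
from h import *
p,d,K,T,W=load("pics/w10.npz")
c=np.array([.4672,-.0952]);mc=mk(-10,-182,0)[:2];print(mc)
def hit(u,v,z):
    r=T[:3,:3]@np.array([(u-K[0,2])/K[0,0],(v-K[1,2])/K[1,1],1]);return (T[:3,3]+r*(z-T[2,3])/r[2])
g=p.min(-1).astype(float);v,u=np.indices(g.shape)
def cen(m):return u[m].mean(),v[m].mean()
r=np.hypot(W[...,0]-c[0],W[...,1]-c[1]);ang=np.degrees(np.arctan2(W[...,1]-c[1],W[...,0]-c[0]))-6.5
box=abs(ang)<25
for n,m in dict(skirt=box&(r>.028)&(r<.034)&(g>215),top=box&(r<.026)&(g>150),mark=box&(r>.037)&(r<.05)&(p.max(-1)<110)).items():
    if not m.any(): print(n,0);continue
    q=cen(m);z={'skirt':.102,'top':.125,'mark':.0945}[n];P=hit(*q,z)[:2];w=P-c;print(n,m.sum(),np.round(q,1),P.round(4),np.degrees(np.arctan2(w[1],w[0]))-6.5,np.linalg.norm(w))
E
```

```text
[ 0.46666727 -0.09566211]
skirt 60 [293.1  65.8] [ 0.4979 -0.0909] 1.4988730585289707 0.031012275580146183
top 314 [234.6 141.7] [ 0.4361 -0.0771] 143.33084039475065 0.03601821489398023
mark 73 [299.1  50.2] [ 0.5096 -0.09  ] 0.43620660262730304 0.04268704556760397
```

The pointer stands within about 1° of the long mark. As a last check I measure the cover bar and the jars by depth, without a picture.

```bash
python3 - <<'E'
from h import *
for n in("top","scene"):
    c=robot.calibration(n);p,d=robot.read_camera(n);W=cloud(d,c["K"],c["pose"])
    M=R.from_euler('z',-YAW).apply((W-O).reshape(-1,3)).reshape(W.shape)*1000
    b=(d>0)&(M[...,2]>102)&(M[...,2]<116)&(abs(M[...,1])<60)&(M[...,0]>-70)&(M[...,0]<75);print(n,'bar',b.sum(),np.median(M[b],0).round(1) if b.any() else 0)
    for y in(101,32,-37):
        q=(d>0)&(abs(M[...,1]-y)<20)&(abs(M[...,0])<20);print(y,np.percentile(M[q][:,2],[10,50,90]).round(0) if q.any() else 0)
print(robot.read_state()['ft_force'],robot.read_state()['tool_pos'])
c=robot.calibration("top")
E
```

```text
top bar 127 [-50.3   1.4 108.4]
101 [86. 90. 93.]
32 [86. 90. 93.]
-37 [87. 90. 93.]
scene bar 78 [-52.5   6.2 107.5]
101 [85. 88. 93.]
32 [83. 89. 94.]
-37 [84. 89. 94.]
[-0.21310737  0.3559973   0.42198188] [ 0.40910462 -0.12387793  0.21539951]
```

```bash
python3 -c "
from cell import robot
print(robot.job_done())"
```

```text
the job is handed in; nothing more can be done
None
```

I stood both loose jars upright in the lane beside the first, slid the cover fully shut and turned the timer pointer to within about 1° of the long mark, then handed the job in; while standing up the tipped jar, an opening finger probably nudged the turquoise look-alike, which moved about 8 mm.

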